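Unlock the fixture puck with the twin release buttons

TASK

Unlock the black fixture puck: with the fingers straddling it, press the receiver's two release buttons down together, one fingertip on each, and hold both down until the puck has popped all the way up; then let go so that both buttons spring back. Do not grip, push or lift the puck: it stays standing, popped up, in the receiver. Leave the bolts, the spacer block and the tweezers rest as they stand.

Things in the scene. Friction and masses are not known exactly. Their poses are not given: they have to be found in the camera images.
- receiver: Grey anodized quick-release receiver, fixed to the bench: block 64 x 104 mm (x, y), 28 mm high, on a foot plate 90 x 130 x 8 mm. Origin under its centre on the bench, z up; its long side and the line of the two buttons lie along its y. A 37 mm bore in the middle holds the puck. Each button draws back its own pair of jaws from the puck's flange: either button alone leaves the puck locked.
- receiver_top (a point): Mouth of the receiver's bore, on its axis, 28 mm above the bench, midway between the buttons. A spring ejector (4 to 5 N) sits below the puck. A button must go down about 4 mm for its jaws to clear, so press to the stop. With both held down the puck creeps up 9 mm in roughly 1 to 2 s and stays up; let go early and the jaws can catch it again.
- left_button_top (a point): Centre of the flat top of the round steel button at the receiver's +y end: 18 mm across, 32 mm from the puck's axis (64 mm between button centres), 37 mm above the bench (9 mm above the block) when up. It moves down with the button; fully pressed it still stands 3 mm above the block.
- right_button_top (a point): The same for the equal button at the receiver's -y end.
- left_button (a joint): How far the left button is pressed, in m: 0 up, 0.006 fully down. Spring 2 N at the start of the travel, 5 N at the stop, plus a little jaw friction; it springs back when let go.
- right_button (a joint): The same for the right button.
- puck: Black fixture puck, about 110 g, locked in the bore midway between the buttons. What stands out is a cylinder 30 mm across with a thin steel band, a bolt seat and three small screws on top; its flat top is 46 mm above the bench locked, 55 mm popped up. Origin under its centre: 12 mm above the bench locked, 21 mm popped up; z up. Not to be gripped, pushed or lifted.
- bolt_1: Silver A286 flanged 12-point bolt standing head down on the bench, 40 mm tall, flange 18 mm and shank 8 mm across. Origin under the head. One of four bystanders about 95 to 145 mm from the receiver's centre, one on each side of it. Leave alone.
- bolt_2: The other, equal bolt. Leave alone.
- spacer: Amber polyimide-coated spacer block, 40 x 26 x 20 mm, lying loose on the bench near the receiver. Origin under its centre. Leave alone.
- tweezers_rest: White ceramic tweezers rest, 60 x 20 x 14 mm with two notches, loose on the bench near the receiver. Origin under its centre. Leave alone.
Not all that is in view belongs to the job. Several things look just like the receiver: the one meant starts farthest to the robot's right.

How it is judged:
On the way:
1. the puck has popped up while a fingertip holds each button down (z of puck in the frame of receiver above 0.019 m and value of joint each of left_button, right_button above 0.0035 m and contact force between the fingers and left_button above 0.5 N and contact force between the fingers and right_button above 0.5 N), for 0.1 s.
At the end, for the whole second after the job is handed in: The puck stands upright (within 0.08 rad) and still in the receiver's bore, popped up 7 to 11 mm above its locked height and within 3 mm of the receiver's axis, and both buttons are back up (pressed less than 1 mm) (z of puck in the frame of receiver between 0.019 and 0.023 m and horizontal distance between puck and receiver below 0.003 m and angle between puck's own z axis and vertical below 0.08 rad and linear speed of puck below 0.01 m/s and value of joint each of left_button, right_button below 0.001 m); the robot touches nothing.
It fails at once if one button is pushed well down (over 4.5 mm) while the other is still up (under 1 mm): they are to go down together ((value of joint left_button above 0.0045 m and value of joint right_button below 0.001 m) or (value of joint right_button above 0.0045 m and value of joint left_button below 0.001 m)).
It fails at once if the puck is gripped or pushed by the fingers (over 3 N) (contact force between the fingers and puck above 3 N).
It fails at once if the puck is lifted more than 3 mm above its popped-up height (z of puck in the frame of receiver above 0.024 m).
It fails at once if a bolt, the spacer block or the tweezers rest is moved more than 10 mm, or a bolt is tipped over (distance of any of bolt_1, bolt_2, spacer, tweezers_rest from where it was at the start of the episode above 0.01 m or angle between any of bolt_1, bolt_2's own z axis and vertical above 0.5 rad).
It also fails if it takes over 35 s, if anything falls off the work surface, if the arm or the gripper's body presses on something with over 40 N, if the wrist force passes 120 N, or if a joint passes its speed limit or range.

ROBOT

A 7-joint arm with a two-finger parallel gripper is mounted at the origin on the work surface. World frame = base frame: x ahead of the robot, y to its left, z up, the work surface at z = 0. Lengths are in m, angles in rad, forces in N, time in s.
With the tool pointing down it reaches from about 0.425 to 0.925 m from the base axis. Payload 6.8 kg.
Tool frame: the origin (TCP) lies on the centre line of the jaws, within the pads' length; the fingertips stand 17 mm ahead of it and the grasp point (between the pads) lies 2 mm behind it; z points along the fingers, x is the direction in which the jaws open and shut, and the axes are right-handed (so a half turn about z gives the same grasp; the last joint's range is limited). The gripper opens to 85 mm and grips with 20 to 120 N. Pads are 22 mm wide; open, the fingers measure 114 mm over their backs; the gripper's body (76 mm by 85 mm) begins 54 mm behind the grasp point. The pads swing forward as they close: fully open they stand 13 mm farther back than shut.
Start: joints at [1.186, 0.477, 0.022, 1.555, -0.011, 1.109, -0.083], TCP at [0.184, -0.649, 0.248] pointing down, gripper open.
Joint ranges: [-2.96, 2.96], [-0.34, 2.1], [-1.41, 1.46], [0.24, 2.44], [-1.37, 4.51], [0.17, 1.92], [-2.96, 2.96]. Speed limits (rad/s): [2.39, 2.39, 3.14, 3.14, 3.14, 3.14, 3.14].

INTERFACE

Orientations are given as a rotation vector (axis times angle).
In Python, from bench import r gives the robot as it stands.
- The arm moves only by the tool arm_command, never from a script. Its argument "increments" is a list of rows, each a list of 3 entries, a list of its own where there are three numbers: the shift along the world's x, y, z in m, then the turn, a rotation vector about the world's x, y, z in rad, then the opening in per cent of the stroke, from 0 (shut) to 100 (fully open). A call has 1 to 10 rows; each row is the pose to reach, as a shift and turn from the pose commanded when the call began; what a row does not reach only later rows make up. A row lasts 1/10 s, in which the tool goes at most 50 mm and 8.59 degrees, less where a joint would pass 70% of its speed; a pose out of reach is approached as far as the arm can. A call with a gripper value outside its range is refused whole. The fingers move at their own pace and stop on an object; "newtons" is the grip in N (left out, the last holds). Time passes only in rows, so rows that repeat a pose let the fingers close. It gives the time, the measured TCP pose, the force and the opening at its end, in the units of the state.
- r.get_obs(): the state, without advancing time (a new reading comes with each control period).
- r.grab_frame(name): name is "scene" or "top" or "wrist"; returns the picture (480x640x3 uint8, blue, green, red); there is no depth.
- r.camera_model(name): a dict with "camera_matrix" (3x3 intrinsics, pixels), "D" ([k1, k2, p1, p2, k3] as OpenCV has them; the pictures are not rectified), "camera_from_world" (4x4, takes a point from world to camera coordinates). Camera axes: x right, y down, z forward; pixel columns grow to the right and rows downward; lengths in m; the calibration is good to about 2 mm. A picture is of the moment at which its call begins: read the wrist's pose just before it. camera_model takes no time and is no camera call; for the wrist camera it gives the pose at the moment of the call.
- r.hand_in(): hands the job in, once; it reports no verdict.
The state is a dict: "clock": time; "joints": joint angles; "qvel": joint speeds; "tau": joint torques, N m; "tcp_pos": TCP position; "orientation": TCP orientation; "contact_force": force on the tool from outside, world axes, zero at the start; "moment": the same for the moment, N m; "grip_width": finger opening in m.
Only numpy, scipy, OpenCV 4.12 (cv2) and the standard library are available. Lean on these libraries where they do the work, as an engineer would, in place of code of your own. Each camera call takes 0.05 s, during which the arm holds its last target. There are 200 camera calls.

## Working session

There is one attempt and no reset: what is moved stays moved. The work goes in short steps, Python scripts to look and compute and a tool call to move; the robot and the scene stay as the last step left them, time stands still between calls to the robot, and variables do not carry over. Pictures are saved under pics/ and viewed, about 8 in all and at most 12, crops included, and the job is handed in when it is done.

Besides the shell and the picture viewer there is one more tool, called after "Call:" by a JSON object that holds its "method" and its "body". arm_command: Moves the arm, as the interface text tells. Its arguments: {"type":"object","properties":{"increments":{"type":"array","items":{"type":"array"}},"newtons":{"type":"number"}},"required":["increments"]}

```bash
mkdir -p pics; cat > h.py <<'E'
import numpy as np,cv2
from bench import r
def grab(n,f):
    m=r.camera_model(n); im=r.grab_frame(n); cv2.imwrite('pics/'+f+'.png',im); np.savez('pics/'+f+'.npz',K=np.array(m['camera_matrix']),D=np.array(m['D']),T=np.array(m['camera_from_world'])); return im
def ray(f,uv,z):
    m=np.load('pics/'+f+'.npz'); p=cv2.undistortPoints(np.array(uv,float).reshape(-1,1,2),m['K'],m['D']).reshape(-1,2)
    R,t=m['T'][:3,:3],m['T'][:3,3]; c=-R.T@t
    d=np.c_[p,np.ones(len(p))]@R
    return c+d*((z-c[2])/d[:,2])[:,None]
def proj(f,P):
    m=np.load('pics/'+f+'.npz'); return cv2.projectPoints(np.array(P,float).reshape(-1,1,3),cv2.Rodrigues(m['T'][:3,:3])[0],m['T'][:3,3],m['K'],m['D'])[0].reshape(-1,2)
E
python3 - <<'E'
from h import *
print(r.get_obs())
for n in ['top','scene']: grab(n,n+'0'); m=np.load(f'pics/{n}0.npz'); print(n,-m['T'][:3,:3].T@m['T'][:3,3])
print(proj('top0',[[.6,-.4,0],[.6,.4,0],[.4,0,0]]))
E
```

```text
{'clock': 0.0, 'joints': array([ 1.18591951,  0.47779122,  0.02233489,  1.55646957, -0.0115112 ,
        1.10931673, -0.08310202]), 'qvel': array([ 0.00023795,  0.00108028,  0.00127309, -0.00039645, -0.00176342,
        0.00086903,  0.00089358]), 'tau': array([ 1.73452790e-04, -5.96455872e+01,  1.60830840e+00, -2.81193709e+01,
        1.24768488e-02,  9.39875812e-03,  9.05723027e-06]), 'tcp_pos': array([ 0.18428301, -0.64875789,  0.24732391]), 'orientation': array([-2.50585119e+00,  1.89312561e+00,  2.44048565e-03]), 'contact_force': array([0.08545961, 0.23447613, 0.17479952]), 'moment': array([ 0.02297937,  0.03699607, -0.00197162]), 'grip_width': 0.0854751337035692}
top [0.56660499 0.05980149 0.79027651]
scene [ 0.98350473 -0.3390502   0.62802091]
[[596.16522205 269.95177238]
 [130.93612379 270.48027203]
 [366.09740755 392.63805102]]
```

View pics/top0.png

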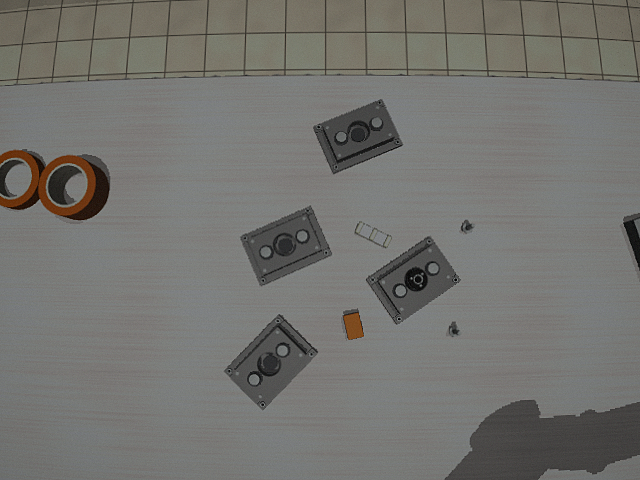

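The top view shows the target receiver farthest right, with its black puck at about (417,280) and buttons at about (400,291) and (432,269). The bolts are at (467,227) and (454,329), the spacer at (353,325) and the rest at (373,235).

```bash
python3 - <<'E'
from h import *
im=cv2.imread('pics/top0.png'); g=cv2.cvtColor(im,cv2.COLOR_BGR2GRAY)
B=[]
for u,v in [(400,291),(432,269)]:
    p=g[v-14:v+15,u-14:u+15]; t=cv2.threshold(p,0,255,cv2.THRESH_OTSU)[0]
    _,l,s,c=cv2.connectedComponentsWithStats((p>t).astype(np.uint8)); k=l[14,14]; uv=c[k]+[u-14,v-14]; print(t,uv,s[k]); B.append(uv)
P=ray('top0',B,.037); print(P,np.linalg.norm(P[0]-P[1]),P.mean(0))
d=P[1]-P[0]; print('angle of button line',np.degrees(np.arctan2(d[1],d[0])))
print('puck',ray('top0',[417,280],.046)); print('others',ray('top0',[[467,227],[454,329],[353,325],[373,235]],.01))
cv2.imwrite('pics/c0.png',cv2.resize(im[200:360,320:500],None,fx=4,fy=4)[:600])
print(proj('scene0',[P.mean(0)]))
s=cv2.imread('pics/scene0.png');u,v=proj('scene0',[P.mean(0)])[0].astype(int);cv2.imwrite('pics/s0.png',np.vstack([cv2.resize(s[max(v-75,0):v+75,max(u-100,0):u+100],(800,600))]))
E
```

```text
58.0 [400.30927835 290.24742268] [ 9  8 11 12 97]
56.0 [434.25826772 267.51811024] [  0   0  29  29 635]
[[ 0.56788829 -0.05250956  0.037     ]
 [ 0.60391487 -0.10763478  0.037     ]] 0.06585365775212587 [ 0.58590158 -0.08007217  0.037     ]
angle of button line -56.833739697658736
puck [[ 0.58386943 -0.0778015   0.046     ]]
others [[ 0.67305371 -0.17084694  0.01      ]
 [ 0.50405866 -0.14442848  0.01      ]
 [ 0.51138536  0.02169829  0.01      ]
 [ 0.65960529 -0.01237945  0.01      ]]
[[238.55502914 284.84969922]]
```

View pics/s0.png

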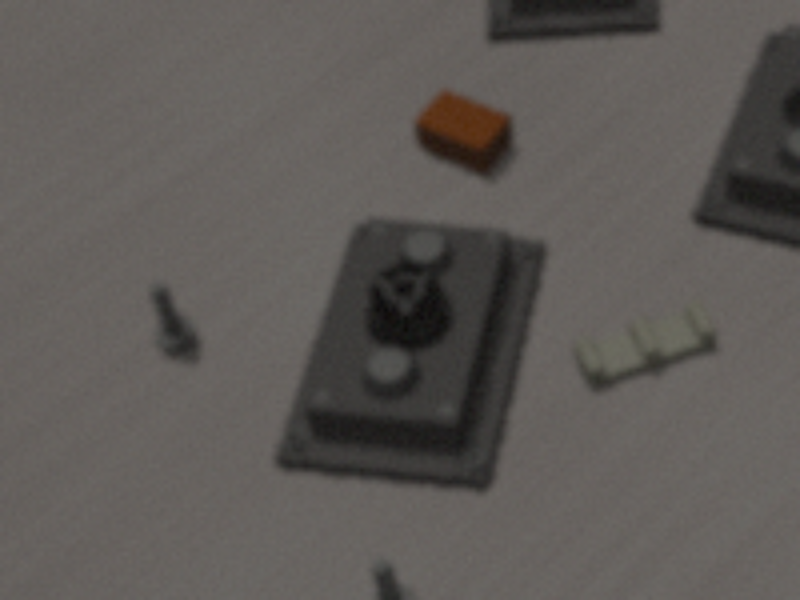

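The scene view confirms the layout: both buttons and the puck stand proud, and nothing blocks the block's top. I'll move above it, turning the jaws to the -57° button line.

Call:
{"method": "arm_command", "body": {"increments": [[[0.03, 0.04, 0], [0, 0, 0.03], 100], [[0.05, 0.07, 0], [0, 0, 0.06], 100], [[0.08, 0.11, 0], [0, 0, 0.1], 100], [[0.1, 0.15, 0], [0, 0, 0.13], 80], [[0.13, 0.19, 0], [0, 0, 0.17], 60], [[0.16, 0.22, 0], [0, 0, 0.2], 60], [[0.18, 0.26, 0], [0, 0, 0.24], 60], [[0.21, 0.3, 0], [0, 0, 0.27], 60], [[0.24, 0.34, 0], [0, 0, 0.3], 60], [[0.26, 0.37, 0], [0, 0, 0.3], 60]]}}

```text
clock: 1.1
tcp_pos: [0.4462, -0.276, 0.2483]
orientation: [-2.763, 1.492, -0.0]
contact_force: [0.5, -1.5, 0.2]
grip_width: 0.0513
```

Call:
{"method": "arm_command", "body": {"increments": [[[0.02, 0.03, 0], [0, 0, 0], 60], [[0.04, 0.06, 0], [0, 0, 0], 60], [[0.07, 0.1, 0], [0, 0, 0], 60], [[0.1, 0.14, -0.02], [0, 0, 0], 60], [[0.12, 0.17, -0.03], [0, 0, 0], 60], [[0.14, 0.2, -0.04], [0, 0, 0], 60], [[0.14, 0.2, -0.05], [0, 0, 0], 60], [[0.14, 0.2, -0.05], [0, 0, 0], 60], [[0.14, 0.2, -0.05], [0, 0, 0], 60], [[0.14, 0.2, -0.05], [0, 0, 0], 60]]}}

```text
clock: 2.1
tcp_pos: [0.5842, -0.081, 0.1988]
orientation: [2.759, -1.501, 0.001]
contact_force: [0.2, -0.1, -0.1]
grip_width: 0.0511
```

```bash
python3 - <<'E'
from h import *
from scipy.spatial.transform import Rotation as Ro
o=r.get_obs(); print(o['clock'],o['tcp_pos'],Ro.from_rotvec(o['orientation']).as_matrix().round(4),o['grip_width'],o['joints'],o['contact_force'])
grab('wrist','w1'); m=np.load('pics/w1.npz'); print(-m['T'][:3,:3].T@m['T'][:3,3]); print(proj('w1',[.5845,-.079,.046]))
E
```

```text
2.1 [ 0.58417833 -0.08100038  0.19879417] [[ 5.434e-01 -8.395e-01  4.000e-04]
 [-8.395e-01 -5.434e-01 -8.000e-04]
 [ 9.000e-04  1.000e-04 -1.000e+00]] 0.05108630320450271 [ 0.28751213  0.41044541 -0.32885478  1.7968655   0.1590185   0.95963912
 -1.10382245] [ 0.15356409 -0.09679728 -0.10210256]
[ 0.64933393 -0.03975887  0.32540661]
[[315.19218003 210.38616877]]
```

View pics/w1.png

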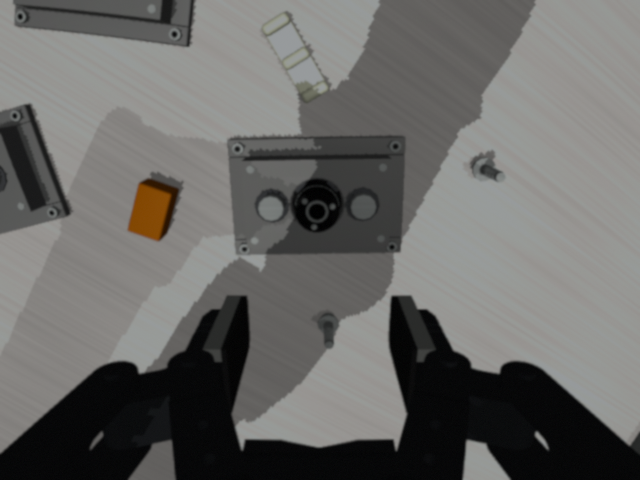

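The wrist view shows the buttons at about (271,207) and (363,205), the puck top at (317,205) and the fingers below, straddling the right span. Next I'll refine the button centres.

```bash
python3 - <<'E'
from h import *
g=cv2.medianBlur(cv2.cvtColor(cv2.imread('pics/w1.png'),cv2.COLOR_BGR2GRAY),3)
def blob(u,v,inv=0):
    p=g[v-18:v+19,u-18:u+19]; t=cv2.threshold(p,0,255,cv2.THRESH_OTSU)[0]
    _,l,s,c=cv2.connectedComponentsWithStats((p>t).astype(np.uint8),connectivity=4); k=l[18,18]; return t,c[k]+[u-18,v-18],s[k]
for a in [(271,207),(363,204)]: print(blob(*a))
c=cv2.HoughCircles(g[150:260,220:420],cv2.HOUGH_GRADIENT_ALT,1,20,param1=100,param2=.6,minRadius=9,maxRadius=32)
print(None if c is None else c[0]+[220,150,0])
B=[blob(271,207)[1],blob(363,204)[1]]
P=ray('w1',B,.037); d=P[1]-P[0]; print(P,np.linalg.norm(d),P.mean(0),np.degrees(np.arctan2(d[1],d[0])))
# foot-plate screws
S=ray('w1',[[237,149],[396,146],[244,248],[392,247]],.008); print(S,S.mean(0)); e=S[1]-S[0]+S[3]-S[2]; print(np.degrees(np.arctan2(e[1],e[0])))
cv2.imwrite('pics/c1.png',cv2.resize(cv2.imread('pics/w1.png')[120:270,217:417],(800,600),interpolation=cv2.INTER_CUBIC))
E
```

```text
(80.0, array([268.55184744, 211.03814064]), array([  0,   0,  37,  37, 839], dtype=int32))
(65.0, array([363.20750552, 206.60264901]), array([  7,   9,  24,  24, 453], dtype=int32))
[[317.         211.          24.87865639]
 [270.         208.          16.30373001]
 [363.         207.          15.57815266]
 [317.         211.          11.64881516]]
[[ 0.56449039 -0.05332403  0.037     ]
 [ 0.6027006  -0.10667993  0.037     ]] 0.06562676269502389 [ 0.5835955  -0.08000198  0.037     ] -54.392096398705654
[[ 0.58387892 -0.01086389  0.008     ]
 [ 0.64891885 -0.10762374  0.008     ]
 [ 0.5196333  -0.05382564  0.008     ]
 [ 0.58338134 -0.1510708   0.008     ]] [ 0.5839531  -0.08084602  0.008     ]
-56.42226664352673
```

View pics/c1.png

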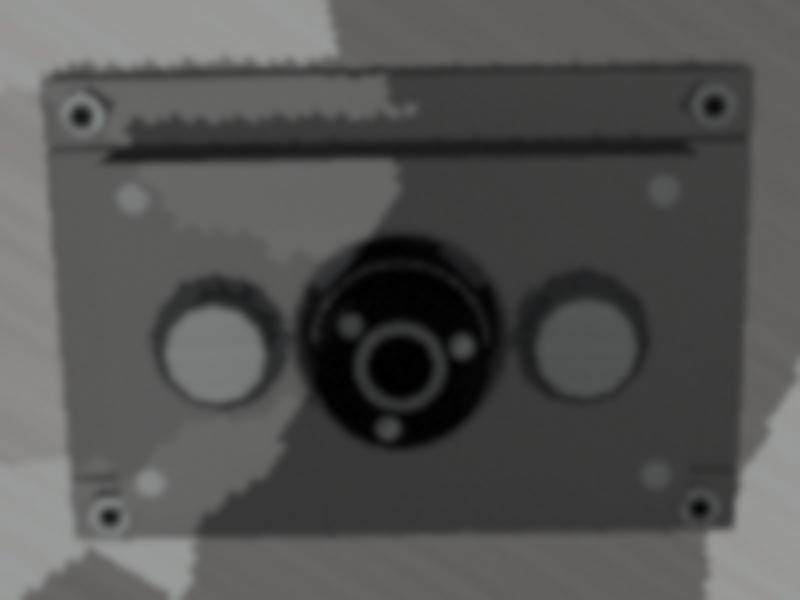

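The crop shows button tops centred at (215,354) and (586,350) in the crop, the bolt seat at (400,367), and foot screws at (82,116), (713,105), (109,517) and (700,508).

```bash
python3 - <<'E'
from h import *
f=lambda a:(np.array(a,float)+.5)/4-.5+[217,120]
P=ray('w1',f([[215,354],[586,350]]),.037); d=P[1]-P[0]; print(P,np.linalg.norm(d),P.mean(0),np.degrees(np.arctan2(d[1],d[0])))
print('seat',ray('w1',f([[400,367]]),.046))
S=ray('w1',f([[82,116],[713,105],[109,517],[700,508]]),.008); e=S[1]-S[0]+S[3]-S[2]; print(S.mean(0),np.degrees(np.arctan2(e[1],e[0])),np.linalg.norm(S[1]-S[0]),np.linalg.norm(S[3]-S[2]))
E
```

```text
[[ 0.56696901 -0.0533154   0.037     ]
 [ 0.6023623  -0.10684383  0.037     ]] 0.0641714762767331 [ 0.58466565 -0.08007962  0.037     ] -56.52710764422153
seat [[ 0.58444318 -0.08017955  0.046     ]]
[ 0.58378069 -0.08060661  0.008     ] -56.20656250343685 0.11564478267468592 0.11611539726143325
```

Centre is (0.5843, -0.0802) with the button line at -56.4° and a button spacing of 64.2 mm (expected 64), so the measurements agree. I'll descend to 0.085 and open to 54 mm so the tips sit centred on the buttons.

Call:
{"method": "arm_command", "body": {"increments": [[[0, 0.001, -0.02], [0, 0, 0.012], 63.5], [[0, 0.001, -0.05], [0, 0, 0.012], 63.5], [[0, 0.001, -0.08], [0, 0, 0.012], 63.5], [[0, 0.001, -0.1], [0, 0, 0.012], 63.5], [[0, 0.001, -0.114], [0, 0, 0.012], 63.5], [[0, 0.001, -0.114], [0, 0, 0.012], 63.5], [[0, 0.001, -0.114], [0, 0, 0.012], 63.5], [[0, 0.001, -0.114], [0, 0, 0.012], 63.5]]}}

```text
clock: 2.95
tcp_pos: [0.5855, -0.0785, 0.0857]
orientation: [-2.769, 1.481, -0.004]
contact_force: [0.3, 0.0, 0.1]
grip_width: 0.0539
```

```bash
python3 - <<'E'
from h import *
o=r.get_obs(); print(o['tcp_pos'],o['orientation'],o['contact_force'],o['grip_width'])
im=grab('wrist','w2'); grab('scene','s2')
s=cv2.imread('pics/s2.png');u,v=proj('scene0',[[.5843,-.0802,.05]])[0].astype(int)
a=cv2.resize(s[v-75:v+75,u-65:u+65],(390,450),interpolation=cv2.INTER_CUBIC); b=cv2.resize(im,(400,300)); b=cv2.copyMakeBorder(b,0,150,0,0,cv2.BORDER_CONSTANT)
cv2.imwrite('pics/m2.png',np.hstack([a,b]))
E
```

```text
[ 0.58547944 -0.07851418  0.08572271] [-2.76933671  1.48136805 -0.0035344 ] [0.25627891 0.03802596 0.0583883 ] 0.05391895209424998
```

View pics/m2.png

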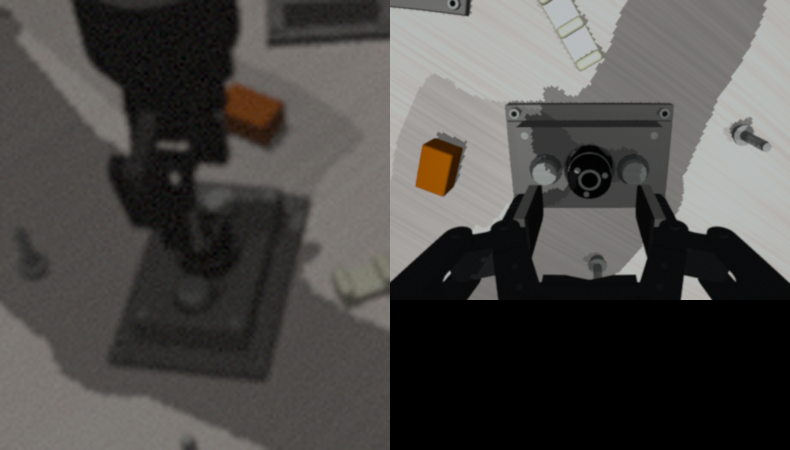

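The scene view shows the gripper over the puck. In the wrist view the fingertips sit either side of the puck, in line with the buttons. I'll check the centre again from this closer view.

```bash
python3 - <<'E'
from h import *
im=cv2.imread('pics/w2.png')
print(proj('w2',[[.5843,-.0802,.046],[.5666,-.0535,.037],[.602,-.1069,.037]]))
o=r.get_obs();print(o['tcp_pos'])
cv2.imwrite('pics/c2.png',cv2.resize(im[150:350,180:447],(800,600),interpolation=cv2.INTER_CUBIC))
E
```

```text
[[318.63003816 287.97256233]
 [246.60511397 279.01933093]
 [390.57028085 279.20677081]]
[ 0.58532334 -0.07841391  0.08555452]
```

View pics/c2.png

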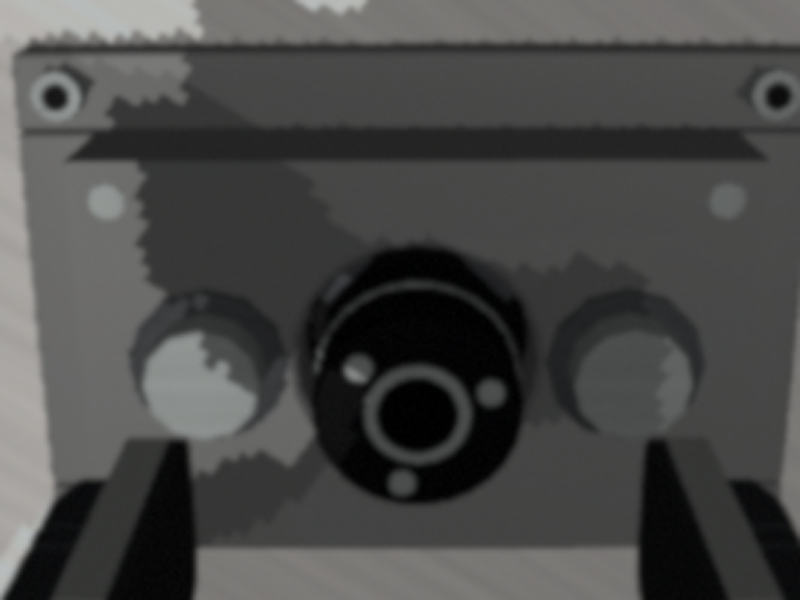

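The close view shows the buttons at (246.5,278.2) and (390.8,277.8), within about 1 px of the predicted positions. The finger tips are about 7 mm thick, so a 56 mm opening centres them. I'll go down to just above the buttons, then press in small steps.

Call:
{"method": "arm_command", "body": {"increments": [[[-0.001, -0.0016, 0], [0, 0, 0], 66], [[-0.001, -0.0016, -0.008], [0, 0, 0], 66], [[-0.001, -0.0016, -0.014], [0, 0, 0], 66], [[-0.001, -0.0016, -0.018], [0, 0, 0], 66], [[-0.001, -0.0016, -0.022], [0, 0, 0], 66], [[-0.001, -0.0016, -0.022], [0, 0, 0], 66], [[-0.001, -0.0016, -0.022], [0, 0, 0], 66]]}}

```text
clock: 3.75
tcp_pos: [0.5835, -0.0798, 0.0622]
orientation: [2.77, -1.481, -0.0]
contact_force: [0.8, 0.8, 0.0]
grip_width: 0.0561
```

Call:
{"method": "arm_command", "body": {"increments": [[[0, 0, -0.002], [0, 0, 0], 66], [[0, 0, -0.004], [0, 0, 0], 66], [[0, 0, -0.006], [0, 0, 0], 66], [[0, 0, -0.006], [0, 0, 0], 66], [[0, 0, -0.006], [0, 0, 0], 66]]}}

```text
clock: 4.25
tcp_pos: [0.5834, -0.0799, 0.0563]
orientation: [2.77, -1.481, -0.0]
contact_force: [0.0, 0.2, -0.1]
grip_width: 0.0563
```

Call:
{"method": "arm_command", "body": {"increments": [[[0, 0, -0.002], [0, 0, 0], 66], [[0, 0, -0.004], [0, 0, 0], 66], [[0, 0, -0.004], [0, 0, 0], 66]]}}

```text
clock: 4.55
tcp_pos: [0.5833, -0.0799, 0.052]
orientation: [2.77, -1.481, -0.001]
contact_force: [0.3, 0.1, 0.3]
grip_width: 0.0564
```

Call:
{"method": "arm_command", "body": {"increments": [[[0, 0, -0.001], [0, 0, 0], 66], [[0, 0, -0.002], [0, 0, 0], 66], [[0, 0, -0.002], [0, 0, 0], 66]]}}

```text
clock: 4.85
tcp_pos: [0.5834, -0.0799, 0.0502]
orientation: [2.77, -1.481, -0.0]
contact_force: [-0.1, -0.1, -0.7]
grip_width: 0.0561
```

Call:
{"method": "arm_command", "body": {"increments": [[[0, 0, -0.001], [0, 0, 0], 66], [[0, 0, -0.002], [0, 0, 0], 66], [[0, 0, -0.002], [0, 0, 0], 66]]}}

```text
clock: 5.15
tcp_pos: [0.5836, -0.0799, 0.0487]
orientation: [2.77, -1.481, 0.0]
contact_force: [-1.9, 0.7, 5.1]
grip_width: 0.0563
```

Call:
{"method": "arm_command", "body": {"increments": [[[0, 0, -0.001], [0, 0, 0], 66], [[0, 0, -0.002], [0, 0, 0], 66], [[0, 0, -0.002], [0, 0, 0], 66]]}}

```text
clock: 5.45
tcp_pos: [0.5836, -0.0799, 0.0469]
orientation: [2.77, -1.481, 0.0]
contact_force: [-2.4, 0.2, 6.9]
grip_width: 0.0566
```

```bash
python3 - <<'E'
from h import *
from scipy.spatial.transform import Rotation as Ro
o=r.get_obs(); R=Ro.from_rotvec(o['orientation'])
print(o['tcp_pos'],o['contact_force'],o['moment'],R.inv().apply(o['moment']),R.inv().apply(o['contact_force']),R.as_matrix()[2])
E
```

```text
[ 0.58356492 -0.0798971   0.04689748] [-2.38200232  0.2138748   6.85676471] [ 0.0222564   0.50895817 -0.02189869] [-0.41090862 -0.30115312  0.02177655] [-1.49847222  1.8619172  -6.85731326] [ 3.22696672e-04 -3.47156192e-05 -9.99999947e-01]
```

Moment analysis: subtracting the lateral force at the sensor lever leaves about 0.03 N m. A one-sided press would give 0.22 N m, so both buttons are taking load about equally. I'll press on to the stop.

Call:
{"method": "arm_command", "body": {"increments": [[[0, 0, -0.001], [0, 0, 0], 66], [[0, 0, -0.002], [0, 0, 0], 66], [[0, 0, -0.003], [0, 0, 0], 66], [[0, 0, -0.003], [0, 0, 0], 66]]}}

```text
clock: 5.85
tcp_pos: [0.5835, -0.08, 0.0441]
orientation: [2.77, -1.481, 0.0]
contact_force: [-3.1, 0.4, 9.6]
grip_width: 0.0561
```

Call:
{"method": "arm_command", "body": {"increments": [[[0, 0, -0.001], [0, 0, 0], 66], [[0, 0, -0.001], [0, 0, 0], 66]]}}

```text
clock: 6.05
tcp_pos: [0.5836, -0.0799, 0.0438]
orientation: [2.77, -1.481, 0.001]
contact_force: [-5.5, 0.9, 15.8]
grip_width: 0.0564
```

Force has risen above the 10 N of the springs, so the buttons are at the stop. I'll hold.

Call:
{"method": "arm_command", "body": {"increments": [[[0, 0, -0.0005], [0, 0, 0], 66], [[0, 0, -0.0005], [0, 0, 0], 66], [[0, 0, -0.0005], [0, 0, 0], 66], [[0, 0, -0.0005], [0, 0, 0], 66], [[0, 0, -0.0005], [0, 0, 0], 66], [[0, 0, -0.0005], [0, 0, 0], 66], [[0, 0, -0.0005], [0, 0, 0], 66], [[0, 0, -0.0005], [0, 0, 0], 66], [[0, 0, -0.0005], [0, 0, 0], 66], [[0, 0, -0.0005], [0, 0, 0], 66]]}}

```text
clock: 7.05
tcp_pos: [0.5836, -0.0799, 0.0437]
orientation: [2.77, -1.481, 0.001]
contact_force: [-6.9, 0.0, 19.0]
grip_width: 0.0566
```

Call:
{"method": "arm_command", "body": {"increments": [[[0, 0, 0], [0, 0, 0], 66], [[0, 0, 0], [0, 0, 0], 66], [[0, 0, 0], [0, 0, 0], 66], [[0, 0, 0], [0, 0, 0], 66], [[0, 0, 0], [0, 0, 0], 66], [[0, 0, 0], [0, 0, 0], 66], [[0, 0, 0], [0, 0, 0], 66], [[0, 0, 0], [0, 0, 0], 66], [[0, 0, 0], [0, 0, 0], 66], [[0, 0, 0], [0, 0, 0], 66]]}}

```text
clock: 8.05
tcp_pos: [0.5836, -0.0799, 0.0437]
orientation: [2.77, -1.481, 0.001]
contact_force: [-6.1, 0.1, 18.7]
grip_width: 0.0559
```

```bash
python3 - <<'E'
from h import *
from scipy.spatial.transform import Rotation as Ro
o=r.get_obs(); R=Ro.from_rotvec(o['orientation'])
print(o['tcp_pos'],R.inv().apply(o['moment']),R.inv().apply(o['contact_force']))
im=grab('wrist','w3')
a,b=proj('w3',[[.5843,-.0802,.046],[.5843,-.0802,.055]]); print(a,b)
u,v=b.astype(int); u0,v0=min(max(u-133,0),373),min(max(v-110,0),280)
print(u0,v0); cv2.imwrite('pics/c3.png',cv2.resize(im[v0:v0+200,u0:u0+267],(800,600),interpolation=cv2.INTER_CUBIC))
E
```

```text
[ 0.58360368 -0.07991617  0.04372804] [-1.18669366 -0.96457056 -0.02832715] [ -3.4677716    4.95914879 -18.69923699]
[318.35046117 336.03680268] [318.34010065 351.46466708]
185 241
```

View pics/c3.png

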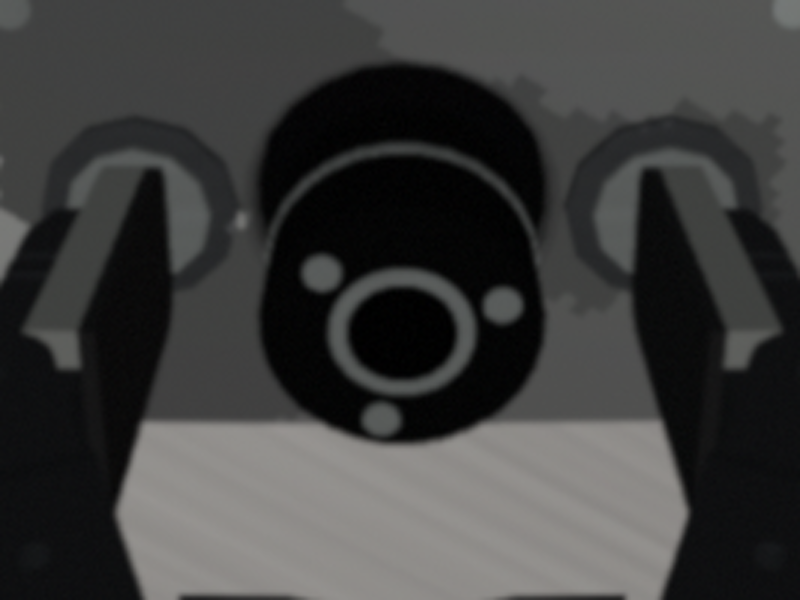

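The view shows the bolt seat at (319,351.7), matching the popped-up prediction of (318.3,351.5) rather than the locked (318.4,336.0). Both fingertips are on pressed buttons and clear of the puck. I'll lift straight up.

Call:
{"method": "arm_command", "body": {"increments": [[[0, 0, 0], [0, 0, 0], 66], [[0, 0, 0], [0, 0, 0], 66], [[0, 0, 0.002], [0, 0, 0], 66], [[0, 0, 0.004], [0, 0, 0], 66], [[0, 0, 0.007], [0, 0, 0], 66], [[0, 0, 0.012], [0, 0, 0], 66], [[0, 0, 0.022], [0, 0, 0], 66], [[0, 0, 0.035], [0, 0, 0], 66], [[0, 0, 0.05], [0, 0, 0], 66], [[0, 0, 0.07], [0, 0, 0], 66]]}}

```text
clock: 9.1
tcp_pos: [0.5833, -0.0799, 0.1129]
orientation: [2.77, -1.481, -0.001]
contact_force: [-0.5, 0.3, 0.4]
grip_width: 0.0565
```

Call:
{"method": "arm_command", "body": {"increments": [[[0, 0, 0.03], [0, 0, 0], 66], [[0, 0, 0.06], [0, 0, 0], 66], [[0, 0, 0.09], [0, 0, 0], 66], [[0, 0, 0.09], [0, 0, 0], 66], [[0, 0, 0.09], [0, 0, 0], 66]]}}

```text
clock: 9.6
tcp_pos: [0.5839, -0.08, 0.2034]
orientation: [-2.77, 1.481, -0.004]
contact_force: [-0.2, -0.1, -1.0]
grip_width: 0.0567
```

```bash
python3 - <<'E'
from h import *
o=r.get_obs(); print(o['clock'],o['tcp_pos'],o['contact_force'])
im=grab('wrist','w4')
print(proj('w4',[[.5843,-.0802,.046],[.5843,-.0802,.055],[.5666,-.0535,.037],[.5666,-.0535,.031],[.602,-.1069,.037],[.602,-.1069,.031]]))
cv2.imwrite('pics/c4.png',cv2.resize(im[120:270,217:417],(800,600),interpolation=cv2.INTER_CUBIC))
E
```

```text
9.6 [ 0.58392741 -0.08000178  0.20343052] [-0.21549457 -0.14335474 -1.00526556]
[[317.86671872 210.75311126]
 [317.86094183 214.29607988]
 [272.28659609 207.35718876]
 [273.135865   205.23559393]
 [363.44331537 207.51580632]
 [362.6015224  205.39201548]]
```

View pics/c4.png

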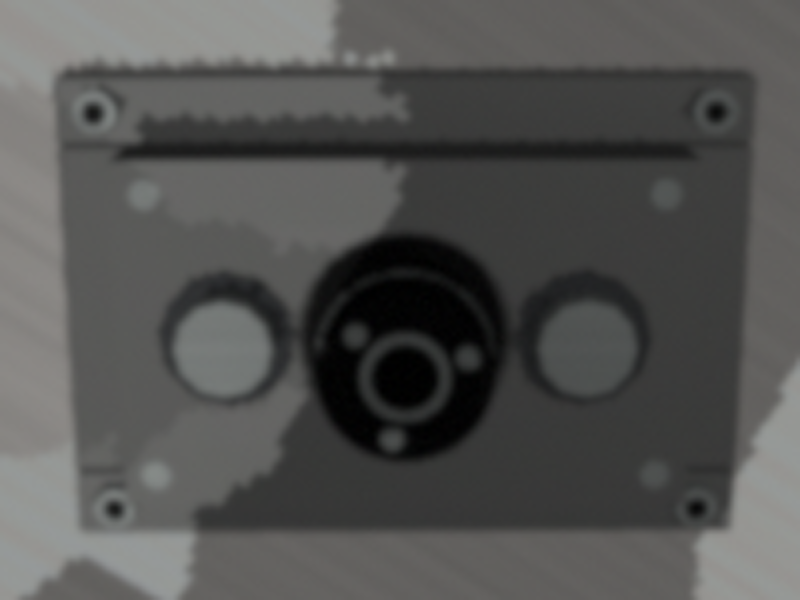

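The seat is at (318.4,214.4), matching the popped-up height. The buttons at (272.4,207.4) and (363.9,207.1) match "up". I'm handing in.

```bash
python3 -c "
from h import *
print(r.hand_in())"
```

```text
the job is handed in; nothing more can be done
None
```

The puck is unlocked and standing popped up in the receiver, both buttons are back up, and I handed the job in at about 9.7 s. The hand-in itself gave no verdict.

- **Press:** I straddled the puck with a 56 mm opening and pressed both buttons to the stop together. I held them for about 2 s at about 19 N total, with the load about equal on both as far as the force readings could show. Then I lifted straight up.
- **Puck:** the last wrist picture puts its bolt seat within 1 px of where it should be at 55 mm (popped up). The locked height would have been about 4 px away.
- **Buttons:** both tops are within about half a pixel of the fully-up position, where fully pressed would be about 2 px off.
- **Robot:** the gripper is about 150 mm above the puck and touching nothing.
- **Bystanders:** nothing suggested contact with the bolts, spacer or tweezers rest, but I did not re-measure their positions at the end.

No checks failed. The only disagreement was a sideways force of up to 7 N while pressing, which I put down to fingertip friction on the buttons; the fingers looked clear of the puck in the picture.

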